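Post a worn guillotine blade into the used-blade safe

ROBOT

A 6-joint arm with a two-finger parallel gripper is mounted at the origin on a cart in front of the work surface, level with it; the furniture and walls round the work are solid. World frame = base frame: x ahead of the robot, y to its left, z up, the work surface at z = 0. Lengths are in mm, angles in degrees, forces in N, time in s.
With the tool pointing down it reaches from about 350 to 1000 mm from the base axis. Payload 7.1 kg.
Tool frame: the origin (TCP) lies midway between the tips of the shut fingers; the grasp point (between the pads) lies manip.pinch_z behind it (manip.pinch_z is the distance from the TCP to the grasp point, in mm); z points along the fingers, y is the line along which they close (so a half turn about z gives the same grasp; the last joint's range is limited). The gripper opens to 85 mm and grips with 20 to 120 N. Pads are 22 mm wide; open, the fingers measure 114 mm over their backs; the gripper's body (76 mm by 85 mm) begins 54 mm behind the grasp point. The pads swing forward as they close: fully open they stand 13 mm farther back than shut.
Start: joints at [-73.396, 24.242, 93.386, -0, 62.372, -1.089], TCP at [189.965, -595.414, 231.319] pointing down, gripper open.
Joint ranges: [-172.04, 172.04], [-51.8, 120.97], [4.93, 147.93], [-75.15, 255.16], [6.16, 154.13], [-145.62, 145.62]. Speed limits (degrees/s): [136.94, 136.94, 172.46, 180, 180, 180].

INTERFACE

Orientations are given as [roll, pitch, yaw] about the fixed x, y, z axes, in that order (R = Rz(yaw) Ry(pitch) Rx(roll)).
In Python, from cell import manip gives the robot as it stands.
- The arm moves only by the tool inch_along, called after "Emit:" as name(argument=value, ...) on one line, values as JSON. Schema: {"type":"object","properties":{"plan":{"type":"array","items":{"type":"number"},"minItems":7,"maxItems":56},"grip_n":{"type":"number"},"only":{"type":"string"},"quiet":{"type":"boolean"},"lines":{"type":"string"}},"required":["plan"],"additionalProperties":false}. plan is one flat list of numbers that holds 1 to 8 rows one after another, with no inner brackets; each row has 7 numbers: the finger opening in mm, then dx, dy, dz in units of 100 mm, then a rotation vector rx, ry, rz in degrees; each row is the pose to reach, as a shift and turn from the pose commanded when the call began, along the tool's axes at that moment; what a row does not reach only later rows make up. A row lasts 1/12 s, in which the tool goes at most 41.7 mm and 7.16 degrees, less where a joint would pass 70% of its speed; a pose out of reach is approached as far as the arm can. The fingers move at their own pace and stop on an object; grip_n is the grip in N (left out, the last holds). Time passes only in rows, so rows that do not move let the fingers close. The tool returns the time, the measured TCP pose, the force, the opening and the grip force at its end. only (a regular expression) keeps the lines of the reply that match it, lines (a string "A,B") keeps lines A to B, and quiet returns only ok. Input that does not fit is refused with a message, and nothing moves.
- manip.read_state(): the state, without advancing time (a new reading comes with each control period).
- manip.get_image(name): name is "scene" or "top"; returns a dict with "img" (400x640x3 uint8, red, green, blue), "depth" (400x640 float32, mm along the optical axis (not along the pixel's ray), 0 where there is no reading), "fx", "fy", "cx", "cy" (pixels), "rvec" (rotation vector, rad) and "tvec" (3), from world to camera coordinates, as OpenCV has them. Camera axes: x right, y down, z forward; pixel columns grow to the right and rows downward; lengths in mm; the calibration is good to about 2 mm. A picture is of the moment at which its call begins.
- manip.hand_in(): hands the job in; it is judged then, once.
The state is a dict: "time_s": time; "joints": joint angles; "qvel": joint speeds; "effort": joint torques, N m; "tool_pos": TCP position; "ee_rot": TCP orientation; "wrist_force": force on the tool from outside, world axes, zero at the start; "ft_torque": the same for the moment, N m; "grip_width": finger opening in mm; "finger_force": force on a finger pad.
Only numpy, scipy, OpenCV 4.12 (cv2) and the standard library are available. Lean on these libraries where they do the work, as an engineer would, in place of code of your own. Each camera call takes 0.05 s, during which the arm holds its last target. There are 200 camera calls.

TASK

The worn guillotine blade, packed in its flat orange sheath, belongs in the yellow used-blade safe. Slide the black keeper knob on the safe's lid back so that it frees the shutter, slide the shutter wide open by its red tab, push the sheath all the way through the slot so that it drops to the bottom of the safe, then slide the shutter fully shut and push the keeper fully home again. Do not force the shutter against the keeper, and leave the pink carton and the tin of washers beside the sheath, the jar beside the safe and the pliers where they are.

Things in the scene. Friction and masses are not known exactly. Their poses are not given: they have to be found in the camera images.
- blade_safe: Yellow steel used-blade safe, fixed. Origin on the bench top under the middle of the slot; x points level into the slot, y left, z up. Sizes are in this frame, mm. Front wall: face at x 0, 3 thick, y -45 to 97. Hollow chamber behind: x -40 to 132, y -42 to 94, floor z 4. Fixed lid: x 0 to 137, y -47 to 99, top z 90; two keeper guides (x 31 and 81, y 0 to 24) reach z 99.
- slot (a point): Middle of the slot's lower edge in the front wall's face (0, 0, 55 in the safe's frame; same axes). The slot is open 27 mm to either side and 13 mm up from here, and 3 mm deep.
- ledge (a point): Middle of the level top of the safe's solid loading ledge (-53, 0, 55): x -100 to -24, y -50 to 50. Two steel cheeks 11 mm high lead to the slot: 55 mm apart from x -22 to -6, flaring to about 78 apart at x -54. Between x -24 and the wall, y -27 to 27, the ledge is cut away: a sheath pushed on until its tail has passed x -24 drops to the chamber's floor.
- shutter (a joint): Steel shutter plate, 62 wide, 3 thick, sliding in front of the slot towards the safe's +y as it opens. 0 = shut, 0.060 m = open, at its stop. It stays where it is left (about 2 N to move). Its flange (2.5 thick, top z 94) bends over the lid as far as x 24. With the keeper home it has 2.5 mm of play.
- shutter_tab (a point): Middle of the red upright finger tab on the shutter's flange: 22 mm along the safe's x, 5 mm thick along y, from z 94 to z 116. It moves with the shutter; shut, this point is at x 9, y -22, z 105 mm in the safe's frame.
- keeper (a joint): Dark steel keeper bolt, 11 mm wide, sliding along the safe's x on its lid. 0 = home, its nose in the 16 mm notch of the shutter's flange, holding the shutter shut. Grows as pushed away from the slot: clear of the notch from 0.011 m, stop at 0.018 m. Stays where it is left (about 1.5 N to move). Goes home only when the shutter is shut to within 2 mm.
- keeper_knob (a point): Middle of the black round knob on the keeper, 15 mm in diameter, from z 96 to z 116. It moves with the keeper; home, this point is at x 46, y 12, z 105 mm in the safe's frame.
- blade: Worn blade in its flat orange plastic sheath, loose on the bench: 100 (x) x 50 (y) x 10 (z) mm, 0.06 to 0.13 kg, the steel blade seen in its top. Origin at the centre of the underside. Either end may go first through the slot.
- carton: Small pink carton, 50 (x) x 75 (y) x 30 mm high, beside one long side of the sheath, at least 28 mm from it. Origin at the centre of the underside.
- washers: Round open tin of washers, 61 mm in diameter, 24 mm high, beside the other long side of the sheath, at least 28 mm from it. Origin at the centre of the underside.
- jar: Standing jar with a red lid, 45 mm in diameter, 106 mm high, close to the left (+y) side of the safe's loading ledge. Origin at the centre of the underside.
- pliers: Red-handled pliers lying flat, 65 x 178 (y) x 15 mm, on the other side of the safe from the sheath. Origin at the centre of the underside.

How it is judged:
By the outcome, as a careful person would: the job done as asked, in the order asked, and still so for the second after the job is handed in, with the robot touching nothing.
It also fails if it takes over 69 s, if anything falls off the work surface, if the arm or the gripper's body presses on something with over 40 N, if the wrist force passes 120 N, or if a joint passes its speed limit or range.

## Working session

There is one attempt and no reset: what is moved stays moved. The work goes in short steps, Python scripts to look and compute and a tool call to move; the robot and the scene stay as the last step left them, time stands still between calls to the robot, and variables do not carry over. Pictures are saved under pics/ and viewed, at most 10 in all, crops included, and the job is handed in when it is done.

```bash
ls; mkdir -p pics
```

Create h.py:
```python
import numpy as np, cv2
from cell import manip
def get(n):
    d=manip.get_image(n); d['R']=cv2.Rodrigues(np.array(d['rvec'],float))[0]; d['t']=np.array(d['tvec'],float).ravel(); return d
def cloud(d):
    h,w=d['depth'].shape; u,v=np.meshgrid(np.arange(w),np.arange(h)); z=d['depth'].astype(float)
    c=np.stack([(u-d['cx'])/d['fx']*z,(v-d['cy'])/d['fy']*z,z],-1)
    P=(c-d['t'])@d['R']; P[z<=0]=np.nan; return P
```

Run:
```python
from h import *
import pickle
for n in ('scene','top'):
    d=get(n); pickle.dump(d,open(n+'.pkl','wb'))
    cv2.imwrite(f'pics/{n}0.png',d['img'][:,:,::-1]); print(n,-d['R'].T@d['t'],d['fx'])
print(manip.pinch_z, manip.read_state())
```

```text
cell.py
pics
scene [-439.84996157  518.19955152  821.28815287] 434.9172114184114
top [ 438.31328421   18.92194635 1310.85798648] 425.3693386334097
18.700000000000003 {'time_s': 0.1, 'joints': array([-7.33984958e+01,  2.42790985e+01,  9.34265148e+01,  8.95918531e-04,
        6.23731243e+01, -1.08894518e+00]), 'qvel': array([ 0.03033474,  0.00984108, -0.1046231 , -0.06533328,  0.08842259,
        0.08482428]), 'effort': array([-2.86419126e-04, -5.58428478e+01, -2.82444102e+01, -6.63524975e-05,
        2.98368272e-03,  3.59980197e-05]), 'tool_pos': array([ 189.80637401, -594.96707009,  230.63752341]), 'ee_rot': array([-1.79921292e+02, -2.28942810e-03,  1.76900318e+01]), 'wrist_force': array([-0.23021163,  0.59562649, -0.13485064]), 'ft_torque': array([ 0.0562695 ,  0.02127276, -0.03420389]), 'finger_force': 0.0, 'grip_width': 85.61290615645959}
```

View pics/scene0.png

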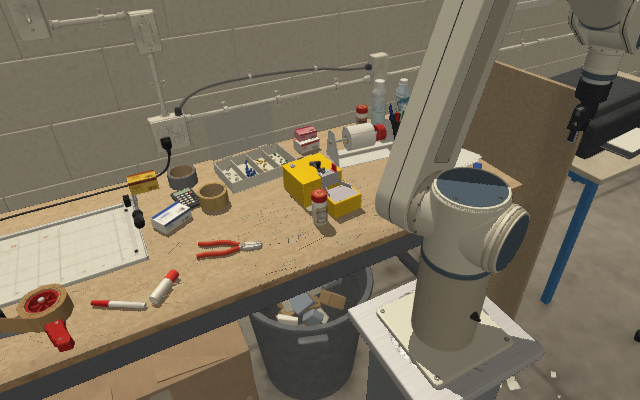

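View pics/top0.png

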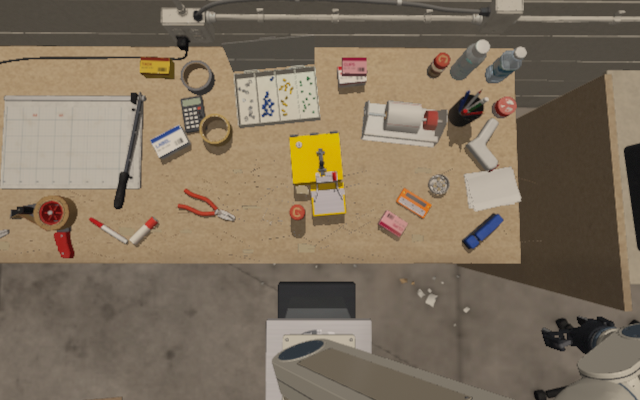

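The scene view shows the safe at about (315,185), with the jar in front of it at (319,207). In the top view the lid is at (316,160), the ledge at (328,200) and the orange sheath at (414,203). The carton is at (392,223), the tin at (438,185), the jar at (297,212) and the pliers at (207,205). I'll measure by colour and depth next.

Create m.py:
```python
from h import *
import pickle,sys
def masks(d):
    h=cv2.cvtColor(d['img'],cv2.COLOR_RGB2HSV).astype(int); H,S,V=h[...,0],h[...,1],h[...,2]
    return dict(yel=(abs(H-26)<5)&(S>180)&(V>90),ora=(H>=5)&(H<=16)&(S>170)&(V>120),red=((H<5)|(H>174))&(S>170)&(V>90),pink=((H>160)|(H<5))&(S>60)&(S<190)&(V>120))
if __name__=='__main__':
    for n in('top','scene'):
        d=pickle.load(open(n+'.pkl','rb')); P=cloud(d); M=masks(d)
        for k,m in M.items():
            nl,l,st,_=cv2.connectedComponentsWithStats(m.astype('uint8'))
            for i in range(1,nl):
                if st[i,4]<6: continue
                q=P[l==i]; q=q[~np.isnan(q[:,0])]
                if len(q) and 250<np.median(q[:,0])<800 and -400<np.median(q[:,1])<250 and q[:,2].mean()>-30:
                    r=cv2.minAreaRect(q[:,:2].astype('float32'))
                    print(n,k,st[i],np.median(q,0).round(1),np.percentile(q[:,2],[2,98]).round(0),np.round(r[0],1),np.round(r[1],1),round(r[2],1))
    d=pickle.load(open('top.pkl','rb')); P=cloud(d)
    a=cv2.resize(d['img'][125:240,270:460],None,fx=4,fy=4,interpolation=cv2.INTER_CUBIC)
    cv2.imwrite('pics/c1.png',a[:,:,::-1])
    d=pickle.load(open('scene.pkl','rb'))
    a=cv2.resize(d['img'][145:235,270:400],None,fx=6,fy=6,interpolation=cv2.INTER_CUBIC)
    cv2.imwrite('pics/c2.png',a[:,:,::-1])
```

```bash
python3 m.py
```

```text
top yel [ 289  133   55   58 2031] [630.4  16.2  89.4] [54. 95.] [624.4   8.6] [172.3 151.1] 4.8
top yel [318 183  18   7  96] [553.5 -27.4   3. ] [-2.  9.] [554.  -25.5] [16.7 54. ] 5.1
top yel [311 196  35  21  81] [469.2 -25.8  53.3] [-2. 59.] [492.8 -29.5] [56.1 98.5] 4.9
top ora [396 188  35  30 156] [ 507.5 -303.2    9.7] [ 3. 15.] [ 502.2 -292.5] [98.4 48. ] 58.1
top ora [290 205  15  15  81] [470.4  61.2 105.5] [ 98. 110.] [469.7  62.5] [39.6 38. ] 53.5
top red [333 173   3   7  18] [571.8 -43.4 111.8] [ 92. 119.] [574.1 -42.9] [18.2  5.2] 11.7
top red [386 225   4   4   7] [ 428.  -207.3   29.8] [29. 32.] [ 428.7 -207.9] [12.7  2.4] 45.0
top pink [427 111  11  14 134] [ 744.3 -327.3  104.3] [ 97. 110.] [ 745.4 -328.5] [27.5 42.3] 83.4
top pink [332 172   4   6  12] [580.2 -40.2  96.6] [ 92. 117.] [579.1 -42.4] [14.1  7.8] 2.2
top pink [379 211  28  26 379] [ 440.  -222.7   29.8] [12. 35.] [ 439.6 -224.2] [73.5 47.3] 58.1
scene yel [ 282  153   50   54 1445] [616.4  55.2  87.8] [ 6. 93.] [630.4  10.1] [141.2 147.9] 6.6
scene yel [337 166   5  13  30] [573.5 -61.8  86.3] [61. 93.] [580.8 -62.9] [10.5 30.1] 72.9
scene yel [327 183  14   6  30] [610.2 -52.5   6.8] [ 2. 52.] [587.  -55.8] [71.1 20.8] 9.0
scene yel [327 192  34  26 499] [468.2 -16.9  32. ] [ 4. 56.] [470.  -23.5] [105.9  44.2] 72.3
scene ora [311 188  15   9  50] [477.4  58.  105.7] [ 53. 109.] [511.7  51.4] [ 35.  116.8] 72.6
scene red [374 125  12  15 125] [ 725.9 -321.7   91.3] [ 62. 108.] [ 737.1 -325.2] [29.2 46.8] 84.5
scene red [331 163   6   9  32] [575.9 -42.2 104.3] [ 93. 117.] [576.7 -40.9] [24.9  8.4] 18.1
scene red [312 193  15  10  89] [456.7  72.3  97.3] [ 88. 107.] [460.9  69.9] [40.6 25.6] 56.7
scene pink [375 124  11   5  28] [ 741.8 -332.7  105.9] [ 65. 109.] [ 816.5 -363.2] [ 33.9 193.4] 65.0
```

View pics/c1.png

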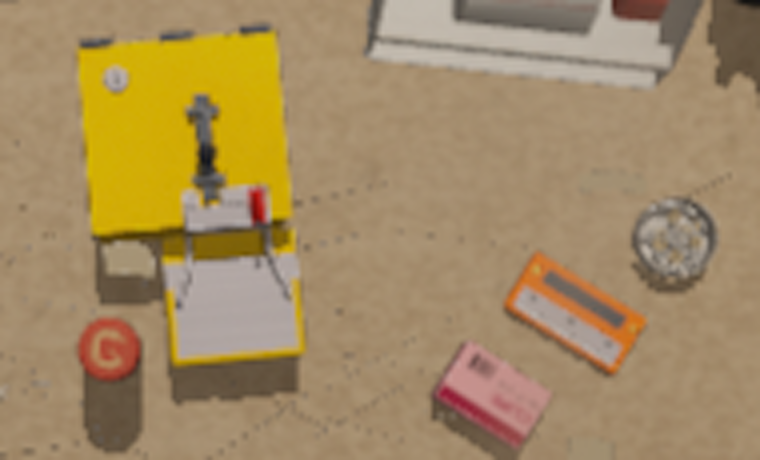

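View pics/c2.png

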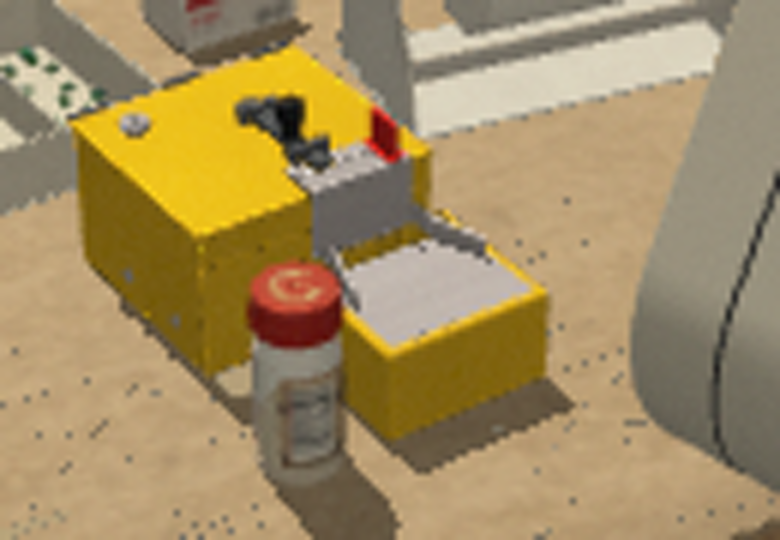

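The crops show the keeper knob at top-view pixel (322,163), in front of it the flange and red tab at (334,176), and the ledge with flared cheeks at (328,200). The safe is turned about +5°. The sheath's corners are at crop (541,252), (645,322), (613,374) and (505,300). Next I'll fit the poses.

Create fit.py:
```python
from m import *
def ray(d,uv,z):
    c=np.c_[(uv[:,0]-d['cx'])/d['fx'],(uv[:,1]-d['cy'])/d['fy'],np.ones(len(uv))]@d['R']; o=-d['R'].T@d['t']
    return (o+c*((z-o[2])/c[:,2])[:,None])[:,:2]
def rect(d,m,z,name,ero=True):
    m=m.astype('uint8'); nl,l,st,_=cv2.connectedComponentsWithStats(m); i=1+st[1:,4].argmax()
    m=cv2.morphologyEx((l==i).astype('uint8'),cv2.MORPH_CLOSE,np.ones((5,5)))
    c=max(cv2.findContours(cv2.resize(m,None,fx=8,fy=8,interpolation=cv2.INTER_LINEAR_EXACT) if 0 else np.kron(m,np.ones((8,8),'uint8')),0,1)[0],key=cv2.contourArea)[:,0]/8.-.5
    p=ray(d,c,z); r=cv2.minAreaRect(p.astype('float32')); print(name,np.round(r[0],1),np.round(r[1],1),round(r[2],1),'mom',ray(d,np.array([[*(np.array([cv2.moments(m,True)[k] for k in('m10','m01')])/m.sum())]]),z).round(1)); return r
if __name__=='__main__':
    for n in('top','scene'):
        d=pickle.load(open(n+'.pkl','rb')); P=cloud(d); M=masks(d); X,Y,Z=[np.nan_to_num(P[...,i],nan=-999) for i in range(3)]
        reg=(X>440)&(X<730)&(Y>-90)&(Y<110)
        rect(d,reg&(Z>82)&(X>545),90,n+' lid'); 
        led=reg&(X<570)&(Z>50)&(Z<70)&(Y<35); rect(d,led,55,n+' ledge')
        print('z lid,ledge',np.median(Z[M['yel']&reg&(Z>82)&(X>600)]),np.median(Z[led]))
        V=cv2.cvtColor(d['img'],cv2.COLOR_RGB2HSV)[...,2]
        k=reg&(V<70)&(Z>106)&(X>560); print('knob',k.sum(),P[k].mean(0),P[k].min(0),P[k].max(0))
        k=reg&M['red']&(Z>100)&(X>545)&(Y<0); print('tab',k.sum(),P[k].mean(0),P[k].min(0),P[k].max(0))
        j=(X>420)&(X<520)&(Y>30)&(Y<100)&(Z>98)
        rect(d,j,106,n+' jar')
        if n=='top':
            s=(abs(X-500)<90)&(abs(Y+292)<70)&(Z>1.5)&(Z<18); s2=(X>440)&(X<560)&(Y<-235)&(Y>-345)&M['ora']; rect(d,s2,10,'sheath')
            print('sheath z',np.median(Z[s2]))
            rect(d,M['pink']&(X<480)&(Y<-180),30,'carton')
            w=(abs(X-535)<45)&(abs(Y+360)<45)&(Z>8); rect(d,w,24,'tin')
```

```bash
python3 fit.py
```

```text
top lid [630.7   7.7] [149.2 148.4] 5.3 mom [[630.2   7.4]]
top ledge [513.7 -29. ] [ 99.1 102.3] 5.3 mom [[507.9 -29.8]]
z lid,ledge 89.57553016015632 55.06284539613899
knob 13 [609.17824622  -6.58672344 114.46438989] [604.19525226  -9.54915931 107.68819444] [614.64834511  -3.69626902 118.1444467 ]
tab 10 [571.47058085 -44.30320401 113.64377692] [565.06132807 -46.26620801 101.52069382] [580.80150665 -43.35317052 119.06153396]
top jar [472.1  61.2] [44.9 42.1] 0.2 mom [[472.4  60.8]]
sheath [ 502.2 -291.7] [101.7  52.6] 57.9 mom [[ 509.  -296.4]]
sheath z 9.71822043714813
carton [ 439.4 -222.8] [78.4 53. ] 58.0 mom [[ 439.3 -222.6]]
tin [ 552.8 -359.5] [52.7 44. ] 77.1 mom [[ 552.7 -360. ]]
scene lid [626.9  11.4] [166.3 156.1] 5.0 mom [[623.1  12.4]]
scene ledge [523.8 -23.4] [136.  112.9] 1.8 mom [[519.4 -26.4]]
z lid,ledge 90.12952234575985 55.800936799073526
knob 16 [607.92654089  -3.20702567 112.99910309] [601.01044278  -7.00476471 106.34858209] [613.03647281   0.66802528 119.92405392]
tab 20 [575.22510395 -42.01380938 109.51638654] [563.62497453 -44.98950724 101.16503665] [585.25380162 -39.06892038 117.05483226]
scene jar [467.2  65.7] [42.9 54.1] 61.7 mom [[467.6  66.1]]
```

Create go.py:
```python
import sys; from h import *
from scipy.spatial.transform import Rotation as Ro
O=np.array([564.5,-23.]); YAW=5.2
try: exec(open('pose.txt').read())
except FileNotFoundError: pass
def w(x,y):
    a=np.radians(YAW); return O+np.array([[np.cos(a),-np.sin(a)],[np.sin(a),np.cos(a)]])@[x,y]
def delta(p,yaw):
    s=manip.read_state(); R=Ro.from_euler('xyz',s['ee_rot'],degrees=True); T=Ro.from_euler('xyz',[180,0,yaw],degrees=True)
    print('d',R.inv().apply(np.array(p)-s['tool_pos']).round(1),'rv',np.degrees((R.inv()*T).as_rotvec()).round(2))
def st():
    s=manip.read_state(); a=np.radians(YAW); v=s['tool_pos'][:2]-O
    print('local',np.round([v[0]*np.cos(a)+v[1]*np.sin(a),-v[0]*np.sin(a)+v[1]*np.cos(a),s['tool_pos'][2]],1),'yaw',s['ee_rot'].round(2),'F',s['wrist_force'].round(1),s['grip_width'].round(1),s['finger_force'],s['time_s'])
if __name__=='__main__': # go.py s x y z [yaw-rel] local | go.py w x y z yaw
    st()
    if len(sys.argv)>2:
        a=list(map(float,sys.argv[2:])); p=a[:2] if sys.argv[1]=='w' else w(*a[:2])
        delta([*p,a[2]],a[3] if sys.argv[1]=='w' else YAW+(a[3] if len(a)>3 else 0)); print('world',p)
```

```bash
python3 go.py w 190 -400 200 17.7; python3 go.py s 19 12 150
```

```text
Traceback (most recent call last):
  File "go.py", line 15, in <module>
    st()
    ~~^^
  File "go.py", line 13, in st
    print('local',np.round([v[0]*np.cos(a)+v[1]*np.sin(a),-v[0]*np.sin(a)+v[1]*np.cos(a),s['tool_pos'][2]],1),'yaw',s['ee_rot'].round(2),'F',s['wrist_force'].round(1),s['grip_width'].round(1),s['finger_force'],s['time_s'])
                                                                                                                                                                       ^^^^^^^^^^^^^^^^^^^^^
AttributeError: 'float' object has no attribute 'round'
Traceback (most recent call last):
  File "go.py", line 15, in <module>
    st()
    ~~^^
  File "go.py", line 13, in st
    print('local',np.round([v[0]*np.cos(a)+v[1]*np.sin(a),-v[0]*np.sin(a)+v[1]*np.cos(a),s['tool_pos'][2]],1),'yaw',s['ee_rot'].round(2),'F',s['wrist_force'].round(1),s['grip_width'].round(1),s['finger_force'],s['time_s'])
                                                                                                                                                                       ^^^^^^^^^^^^^^^^^^^^^
AttributeError: 'float' object has no attribute 'round'
```

```bash
sed -i "s/s\['grip_width'\].round(1)/round(s['grip_width'],1)/" go.py
python3 go.py w 190 -400 200 17.7; python3 go.py s 19 12 150
```

```text
local [-425.  -535.7  230.6] yaw [-179.92   -0.     17.69] F [-0.2  0.6 -0.1] 85.6 0.0 0.1
d [  59.4 -185.6   30.9] rv [-0.08 -0.   -0.01]
world [190.0, -400.0]
local [-425.  -535.7  230.6] yaw [-179.92   -0.     17.69] F [-0.2  0.6 -0.1] 85.6 0.0 0.1
d [ 551.9 -438.6   81.3] rv [-8.000e-02  1.000e-02  1.249e+01]
world [582.33421261  -9.32736819]
```

Careful with the scale: shifts go in units of 100 mm. That gives: -186 mm is -1.86, 60 mm is 0.6.

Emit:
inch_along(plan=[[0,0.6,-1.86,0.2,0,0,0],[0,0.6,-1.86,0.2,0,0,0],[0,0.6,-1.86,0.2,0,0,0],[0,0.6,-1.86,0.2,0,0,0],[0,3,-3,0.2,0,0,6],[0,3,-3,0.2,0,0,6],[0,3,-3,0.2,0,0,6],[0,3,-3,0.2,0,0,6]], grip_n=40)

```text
refused: plan[0]: [0, 0.6, -1.86, 0.2, 0, 0, 0] is not of type 'number' (schema: type "number"). Nothing was moved.
```

I used the wrong layout. The manual says one flat list, 7 numbers to a row, no inner brackets; once more.

Emit:
inch_along(plan=[0,0.6,-1.86,0.2,0,0,0,0,0.6,-1.86,0.2,0,0,0,0,0.6,-1.86,0.2,0,0,0,0,0.6,-1.86,0.2,0,0,0,0,3,-3,0.2,0,0,6,0,3,-3,0.2,0,0,6,0,3,-3,0.2,0,0,6,0,3,-3,0.2,0,0,6], grip_n=40)

```text
time_s: 0.77
tool_pos: [303.1, -306.0, 212.6]
ee_rot: [180.0, -0.0, 11.6]
wrist_force: [1.2, -0.7, 1.0]
grip_width: 0.3
finger_force: 0.0
```

```bash
python3 go.py s 19 12 150
```

```text
local [-285.9 -258.2  212.6] yaw [ 1.7999e+02 -1.0000e-02  1.1630e+01] F [ 1.2 -0.7  1. ] 0.3 0.0 0.7667
d [ 333.3 -234.3   62.6] rv [ 0.01 -0.01  6.43]
world [582.33421261  -9.32736819]
```

Scaled: 333 mm is 3.33, -234 mm is -2.34.

Emit:
inch_along(plan=[0,3.33,-2.34,0.62,0,0,6.3,0,3.33,-2.34,0.62,0,0,6.3,0,3.33,-2.34,0.62,0,0,6.3,0,3.33,-2.34,0.62,0,0,6.3,0,3.33,-2.34,0.62,0,0,6.3,0,3.33,-2.34,0.62,0,0,6.3,0,3.33,-2.34,0.62,0,0,6.3,0,3.33,-2.34,0.62,0,0,6.3])

```text
time_s: 1.43
tool_pos: [526.1, -68.8, 162.6]
ee_rot: [-180.0, 0.0, 5.4]
wrist_force: [1.5, -1.4, 0.7]
grip_width: 0.2
finger_force: 0.0
```

```bash
python3 go.py s 19 12 150
```

```text
local [-42.4 -42.2 162.6] yaw [-1.80e+02  2.00e-02  5.41e+00] F [ 1.5 -1.4  0.7] 0.2 0.0 1.4333
d [ 61.6 -53.9  12.5] rv [-0.    0.02  0.21]
world [582.33421261  -9.32736819]
```

Scaled: 52 mm is 0.52, -50 mm is -0.5.

Emit:
inch_along(plan=[0,0.52,-0.5,0.12,0,0,0,0,0.52,-0.5,0.12,0,0,0,0,0.52,-0.5,0.12,0,0,0,0,0.52,-0.5,0.12,0,0,0,0,0.52,-0.5,0.12,0,0,0])

```text
time_s: 1.85
tool_pos: [571.4, -16.2, 150.5]
ee_rot: [-180.0, 0.1, 5.4]
wrist_force: [-0.2, 0.2, 0.7]
grip_width: -0.1
finger_force: 0.0
```

```bash
python3 go.py s 19 12 104
```

Run:
```python
from h import *
for n,b in(('top',(130,215,280,370)),('scene',(130,220,270,380))):
    d=get(n); cv2.imwrite(f'pics/g_{n}.png',cv2.resize(d['img'][b[0]:b[1],b[2]:b[3]],None,fx=6,fy=6,interpolation=cv2.INTER_CUBIC)[:,:,::-1])
    s=manip.read_state(); p=d['R']@s['tool_pos']+d['t']; print(n,d['fx']*p[0]/p[2]+d['cx'],d['fy']*p[1]/p[2]+d['cy'])
```

```text
local [  7.5   6.2 150.5] yaw [-1.80e+02  1.00e-01  5.43e+00] F [-0.2  0.2  0.7] -0.1 0.0 1.85
d [11.6 -5.8 46.5] rv [-0.    0.1   0.23]
world [582.33421261  -9.32736819]
top 324.9549997835538 174.83075309564936
scene 326.85384303277067 156.80086115087641
```

View pics/g_scene.png

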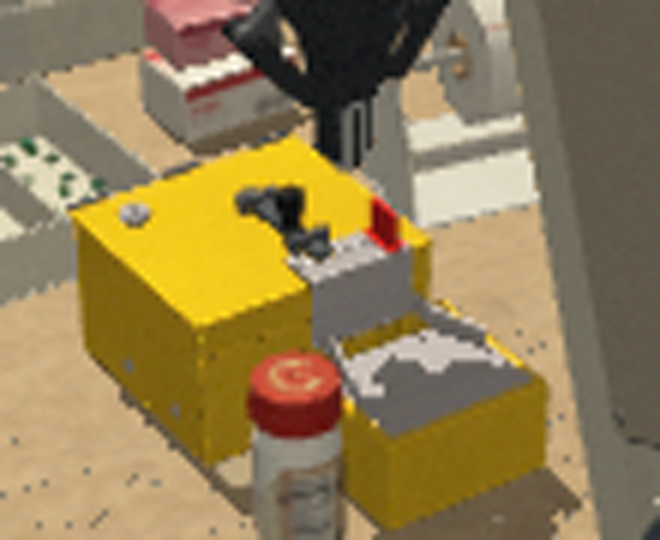

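The scene crop shows the closed fingertips at about pixel (327,157), matching the projected TCP. The lid is free, so I can descend in front of the knob.

Emit:
inch_along(plan=[0,0.1,-0.06,0,0,0,-0.2,0,0.1,-0.06,0.2,0,0,-0.2,0,0.1,-0.06,0.46,0,0,-0.2,0,0.1,-0.06,0.46,0,0,-0.2,0,0.1,-0.06,0.46,0,0,-0.2])

```text
time_s: 2.37
tool_pos: [580.9, -9.5, 104.4]
ee_rot: [-180.0, 0.2, 5.5]
wrist_force: [0.9, 0.6, 0.3]
grip_width: -0.2
finger_force: 0.0
```

```bash
python3 go.py s 45 12 104
```

```text
local [ 17.5  11.9 104.4] yaw [-1.7998e+02  1.5000e-01  5.5400e+00] F [0.9 0.6 0.3] -0.2 0.0 2.3667
d [27.5  0.1  0.4] rv [-0.02  0.15  0.34]
world [608.22720698  -6.97092111]
```

Emit:
inch_along(plan=[0,0.05,0,0,0,0,0.3,0,0.09,0,0,0,0,0.3,0,0.13,0,0,0,0,0.3,0,0.17,0,0,0,0,0.3,0,0.2,0,0,0,0,0.3,0,0.22,0,0,0,0,0.3,0,0.24,0,0,0,0,0.3,0,0.24,0,0,0,0,0.3])

```text
time_s: 3.03
tool_pos: [605.9, -6.8, 105.1]
ee_rot: [180.0, -0.0, 5.3]
wrist_force: [-0.0, 0.2, -0.5]
grip_width: -0.4
finger_force: 0.1
```

```bash
python3 go.py
```

```text
local [ 42.7  12.4 105.1] yaw [ 1.80e+02 -2.00e-02  5.29e+00] F [-0.   0.2 -0.5] -0.4 0.11764477342467217 3.0333
```

Scaled: 5 mm is 0.05, 4 mm is 0.04.

Emit:
inch_along(plan=[0,0.02,0,0,0,0,0,0,0.04,0,0,0,0,0,0,0.05,0,0,0,0,0,0,0.05,0,0,0,0,0])

```text
time_s: 3.37
tool_pos: [610.6, -6.3, 105.0]
ee_rot: [-180.0, 0.0, 5.3]
wrist_force: [-1.2, -0.2, 0.4]
grip_width: 0.1
finger_force: 0.6
```

```bash
python3 go.py
```

```text
local [ 47.4  12.4 105. ] yaw [-1.80e+02  2.00e-02  5.29e+00] F [-1.2 -0.2  0.4] 0.1 0.558880977159788 3.3667
```

Scaled: 1 mm is 0.01, 3 mm is 0.03.

Emit:
inch_along(plan=[0,0.01,0,0,0,0,0,0,0.02,0,0,0,0,0,0,0.03,0,0,0,0,0,0,0.03,0,0,0,0,0])

```text
time_s: 3.7
tool_pos: [611.1, -6.3, 104.7]
ee_rot: [-180.0, 0.3, 5.3]
wrist_force: [-9.7, -1.7, 6.5]
grip_width: 0.3
finger_force: 4.8
```

```bash
python3 go.py;  python3 - <<'E'
from h import *
for n,b in(('scene',(130,220,270,380)),):
    d=get(n); cv2.imwrite(f'pics/g2_{n}.png',cv2.resize(d['img'][b[0]:b[1],b[2]:b[3]],None,fx=6,fy=6,interpolation=cv2.INTER_CUBIC)[:,:,::-1])
E
```

```text
local [ 47.9  12.4 104.7] yaw [-179.98    0.31    5.3 ] F [-9.7 -1.7  6.5] 0.3 4.795576512697153 3.7
```

View pics/g2_scene.png

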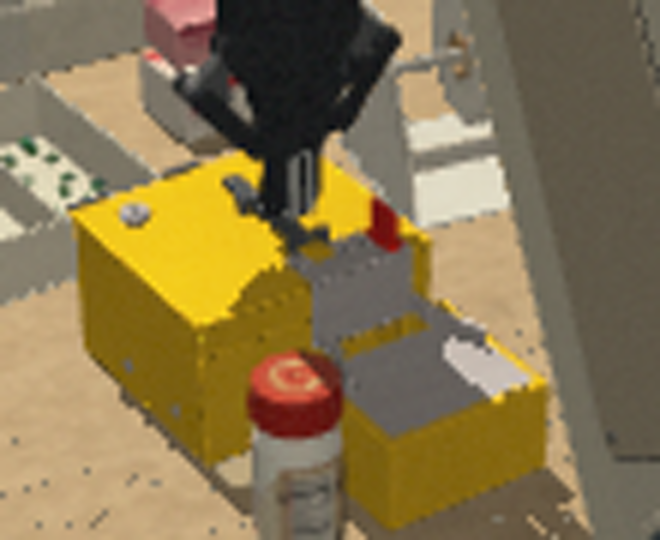

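The keeper is at its stop (9.7 N) and its nose has left the notch. In the crop the yellow lid shows through at (318,250). The contact suggests the safe's x is about 1.5 mm farther than I assumed.

```bash
echo 'O=np.array([566.,-23.])' > pose.txt
```

Emit:
inch_along(plan=[0,-0.08,0,0,0,0,0,0,-0.08,0,0,0,0,0,0,-0.08,0,-0.25,0,0,0,0,-0.36,0.6,-0.25,0,0,0,0,-0.36,0.6,-0.25,0,0,0,0,-0.36,0.6,-0.25,0,0,0,0,-0.36,0.6,-0.25,0,0,0])

```text
time_s: 4.33
tool_pos: [583.5, -70.2, 130.4]
ee_rot: [180.0, -0.1, 5.2]
wrist_force: [-0.1, 0.2, -0.5]
grip_width: -0.1
finger_force: 0.0
```

```bash
python3 go.py s 9 -47 101
```

```text
local [ 13.2 -48.6 130.4] yaw [ 1.7999e+02 -8.0000e-02  5.1600e+00] F [-0.1  0.2 -0.5] -0.1 0.0 4.3333
d [-4.2 -1.6 29.4] rv [ 0.01 -0.08 -0.04]
world [579.22269086 -68.99087351]
```

Emit:
inch_along(plan=[0,-0.04,0,0.15,0,0,0,0,-0.04,0,0.29,0,0,0,0,-0.04,0,0.29,0,0,0,0,-0.04,-0.08,0.29,0,0,0,0,-0.04,-0.16,0.29,0,0,0,0,-0.04,-0.24,0.29,0,0,0,0,-0.04,-0.32,0.29,0,0,0,0,-0.04,-0.32,0.29,0,0,0])

```text
time_s: 5.0
tool_pos: [576.6, -35.8, 101.7]
ee_rot: [-180.0, -0.1, 5.4]
wrist_force: [0.0, -0.0, 0.1]
grip_width: -0.2
finger_force: 0.0
```

```bash
python3 go.py
```

```text
local [  9.4 -13.7 101.7] yaw [-1.7999e+02 -6.0000e-02  5.3800e+00] F [ 0.  -0.   0.1] -0.2 0.0 5.0
```

Emit:
inch_along(plan=[0,0,-0.06,0,0,0,0,0,0,-0.12,0,0,0,0,0,0,-0.18,0,0,0,0,0,0,-0.24,0,0,0,0,0,0,-0.29,0,0,0,0,0,0,-0.33,0,0,0,0,0,0,-0.35,0,0,0,0,0,0,-0.35,0,0,0,0])

```text
time_s: 5.67
tool_pos: [572.8, -2.3, 101.0]
ee_rot: [-180.0, 0.0, 5.3]
wrist_force: [0.4, 0.4, -1.2]
grip_width: 0.0
finger_force: 0.0
```

```bash
python3 go.py
```

```text
local [  8.7  20.  101. ] yaw [-1.7998e+02  3.0000e-02  5.3100e+00] F [ 0.4  0.4 -1.2] 0.0 0.0 5.6667
```

Emit:
inch_along(plan=[0,0,-0.02,0,0,0,0,0,0,-0.04,0,0,0,0,0,0,-0.06,0,0,0,0,0,0,-0.06,0,0,0,0])

```text
time_s: 6.0
tool_pos: [572.4, 1.3, 101.0]
ee_rot: [179.8, 0.0, 5.4]
wrist_force: [1.2, -13.2, 1.0]
grip_width: 0.2
finger_force: 6.3
```

```bash
python3 go.py;  python3 - <<'E'
from m import *
d=get('scene'); P=cloud(d); k=masks(d)['red']&(P[...,2]>100)&(P[...,0]>530)&(abs(P[...,1])<90); print(k.sum(),np.median(P[k],0))
E
```

```text
local [  8.6  23.6 101. ] yaw [1.7982e+02 2.0000e-02 5.3600e+00] F [  1.2 -13.2   1. ] 0.2 6.2730332421187995 6.0
21 [568.51370159  18.15643769 110.32980317]
```

The shutter is at its open stop (13 N). I'll retract and then re-measure the sheath, which the arm no longer hides.

```bash
echo 'O=np.array([566.,-21.5])' > pose.txt
```

Emit:
inch_along(plan=[0,0,0.08,0,0,0,0,0,0,0.08,0,0,0,0,0,0,0.08,-0.3,0,0,0,0,0,0.08,-0.6,0,0,0,0,0,0.08,-0.6,0,0,0])

```text
time_s: 6.47
tool_pos: [576.2, -4.6, 165.8]
ee_rot: [180.0, -0.4, 5.3]
wrist_force: [1.2, 0.8, 0.3]
grip_width: -0.1
finger_force: 0.0
```

Run:
```python
from fit import *
for n in('top','scene'):
    d=get(n); P=cloud(d); X,Y,Z=[np.nan_to_num(P[...,i],nan=-999) for i in range(3)]
    s2=(X>440)&(X<560)&(Y<-235)&(Y>-345)&masks(d)['ora']; print(n,s2.sum())
    if s2.sum()>20: rect(d,s2,10,n+' sheath'); print(np.median(P[s2],0))
    pickle.dump(d,open(n+'1.pkl','wb'))
d=pickle.load(open('scene1.pkl','rb'))
p=d['R']@np.array([502,-292,10.])+d['t'];u=d['fx']*p[0]/p[2]+d['cx'];v=d['fy']*p[1]/p[2]+d['cy'];print(u,v)
cv2.imwrite('pics/s1.png',cv2.resize(d['img'][130:230,270:430],None,fx=5,fy=5,interpolation=cv2.INTER_CUBIC)[:,:,::-1])
```

```text
top 161
top sheath [ 502.1 -291.9] [102.1  52.6] 57.9 mom [[ 508.7 -296.7]]
[ 507.402105   -303.25772739   10.15304375]
scene 0
409.68840922286756 181.82052023234505
```

View pics/s1.png

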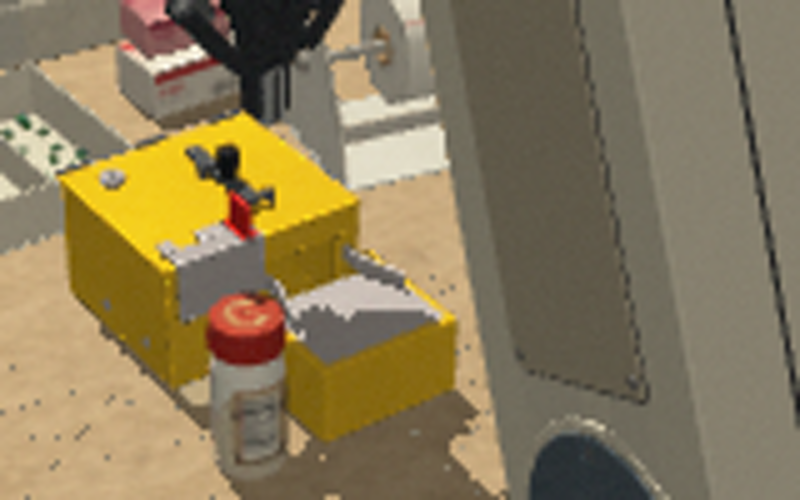

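The crop shows the shutter open with the slot clear, the red tab at (240,215) and the keeper back. The sheath is still hidden behind the arm here, and the top view repeats to 0.3 mm.

```bash
python3 go.py w 482.3 -323.2 130 57.9
```

```text
local [  9.4  16.2 162.2] yaw [-1.7999e+02 -1.4000e-01  5.2800e+00] F [-1.2 -0.1 -0.2] 0.2 0.0 6.5667
d [-120.6  308.9   31.9] rv [  0.06  -0.14 -52.62]
world [482.3, -323.2]
```

Scaled: 309 mm is 3.09, -120 mm is -1.2.

Emit:
inch_along(plan=[62,-1.2,3.09,0.3,0,0,-52.6,62,-1.2,3.09,0.3,0,0,-52.6,62,-1.2,3.09,0.3,0,0,-52.6,62,-1.2,3.09,0.3,0,0,-52.6,62,-1.2,3.09,0.3,0,0,-52.6,62,-1.2,3.09,0.3,0,0,-52.6,62,-1.2,3.09,0.3,0,0,-52.6,62,-1.2,3.09,0.3,0,0,-52.6])

```text
time_s: 7.23
tool_pos: [486.9, -303.1, 131.5]
ee_rot: [-179.9, -0.0, 58.2]
wrist_force: [1.0, -1.1, 0.1]
grip_width: 61.8
finger_force: 0.0
```

```bash
python3 go.py w 482.3 -323.2 60 57.9
```

```text
local [-104.3 -273.3  131.5] yaw [-1.7985e+02 -3.0000e-02  5.8240e+01] F [ 1.  -1.1  0.1] 61.8 0.0 7.2333
d [-19.6   6.9  71.5] rv [-0.15 -0.03  0.34]
world [482.3, -323.2]
```

Scaled: 70 mm is 0.7, 30 mm is 0.3.

Emit:
inch_along(plan=[62,0,0,0.3,0,0,0,62,0,0,0.7,0,0,0,62,0,0,0.7,0,0,0,62,0,0,0.7,0,0,0])

```text
time_s: 7.57
tool_pos: [485.8, -300.8, 60.2]
ee_rot: [-179.5, -0.0, 57.9]
wrist_force: [-0.1, -0.2, 1.2]
grip_width: 62.2
finger_force: 0.0
```

```bash
python3 go.py w 482.3 -323.2 0 57.9
```

```text
local [-105.2 -270.9   60.2] yaw [-1.7954e+02 -2.0000e-02  5.7870e+01] F [-0.1 -0.2  1.2] 62.2 0.0 7.5667
d [-20.9   9.5  60.1] rv [-0.46 -0.02 -0.03]
world [482.3, -323.2]
```

Emit:
inch_along(plan=[62,-0.21,0.095,0,-0.3,0,0,62,-0.21,0.095,0.2,-0.3,0,0,62,-0.21,0.095,0.45,-0.3,0,0,62,-0.21,0.095,0.57,-0.3,0,0,62,-0.21,0.095,0.6,-0.3,0,0,62,-0.21,0.095,0.6,-0.3,0,0])

```text
time_s: 8.07
tool_pos: [485.6, -324.8, 3.6]
ee_rot: [179.7, -0.0, 57.9]
wrist_force: [-0.2, 0.3, 1.0]
grip_width: 61.9
finger_force: 0.0
```

```bash
python3 go.py w 482.3 -323.2 0 57.9
```

```text
local [-107.6 -294.8    3.6] yaw [179.73  -0.    57.94] F [-0.2  0.3  1. ] 61.9 0.0 8.0667
d [-0.4 -3.6  3.5] rv [ 0.27 -0.    0.04]
world [482.3, -323.2]
```

Scaled: 3 mm is 0.03, 4 mm is 0.04.

Emit:
inch_along(plan=[62,0,-0.035,0,0.2,0,0,62,0,-0.035,0.03,0.2,0,0,62,0,-0.035,0.04,0.2,0,0,62,0,-0.035,0.04,0.2,0,0])

```text
time_s: 8.4
tool_pos: [482.6, -323.5, -0.4]
ee_rot: [179.9, 0.0, 57.9]
wrist_force: [-0.4, 0.2, 0.5]
grip_width: 61.7
finger_force: 0.0
```

```bash
python3 go.py w 482.3 -323.2 0 57.9
```

```text
local [-110.4 -293.2   -0.4] yaw [179.86   0.    57.9 ] F [-0.4  0.2  0.5] 61.7 0.0 8.4
d [ 0.1 -0.4 -0.4] rv [ 0.14  0.   -0.  ]
world [482.3, -323.2]
```

Emit:
inch_along(plan=[30,0,0,0,0,0,0,30,0,0,0,0,0,0,30,0,0,0,0,0,0,30,0,0,0,0,0,0,30,0,0,0,0,0,0,30,0,0,0,0,0,0], grip_n=60)

```text
time_s: 8.9
tool_pos: [482.7, -323.7, -0.0]
ee_rot: [179.9, -0.0, 57.9]
wrist_force: [-1.7, 0.8, 7.4]
grip_width: 47.8
finger_force: 61.7
```

```bash
python3 go.py
```

```text
local [-110.3 -293.4   -0. ] yaw [179.85  -0.    57.89] F [-1.7  0.8  7.4] 47.8 61.719971895217896 8.9
```

Emit:
inch_along(plan=[30,0,0,-0.05,0,0,0,30,0,0,-0.2,0,0,0,30,0,0,-0.5,0,0,0,30,0,0,-0.9,0,0,0,30,0,0,-1.1,0,0,0,30,0,0,-1.1,0,0,0])

```text
time_s: 9.4
tool_pos: [484.8, -325.3, 114.1]
ee_rot: [179.4, 0.0, 57.9]
wrist_force: [0.6, 0.0, -0.9]
grip_width: 48.1
finger_force: 62.2
```

```bash
python3 go.py s -160 0 100
```

Run:
```python
from fit import *
d=get('top'); P=cloud(d); X,Y,Z=[np.nan_to_num(P[...,i],nan=-999) for i in range(3)]
m=masks(d)['ora']&(X>400)&(X<600)&(Y<-200)&(Y>-400); print(m.sum(),np.median(P[m],0)); rect(d,m,115,'sheath')
cv2.imwrite('pics/t2.png',cv2.resize(d['img'][130:240,290:470],None,fx=4,fy=4,interpolation=cv2.INTER_CUBIC)[:,:,::-1])
```

```text
local [-108.4 -295.2  114.1] yaw [1.7942e+02 3.0000e-02 5.7890e+01] F [ 0.6  0.  -0.9] 48.1 62.206796407699585 9.4
d [ 203.5 -220.1   11.8] rv [ 0.55 -0.24 52.69]
world [406.65849622 -36.00121283]
154 [ 518.07197475 -289.98938086  123.78349446]
sheath [ 518.6 -289.5] [89.9 47.6] 74.1 mom [[ 518.7 -291.7]]
```

View pics/t2.png

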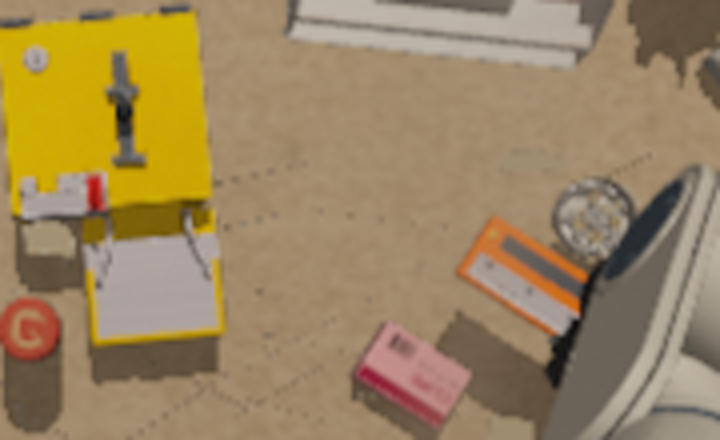

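The top crop shows the sheath held level at (530,275). The carton at (410,375) and the tin at (593,220) have not moved. Next I'll carry the sheath to the front of the ledge.

Emit:
inch_along(plan=[30,2.03,-2.2,0,0.4,0,52.5,30,2.03,-2.2,0,0.4,0,52.5,30,2.03,-2.2,0,0.4,0,52.5,30,2.03,-2.2,0,0.4,0,52.5,30,2.03,-2.2,0,0.4,0,52.5,30,2.03,-2.2,0,0.4,0,52.5,30,2.03,-2.2,0,0.4,0,52.5,30,2.03,-2.2,0,0.4,0,52.5])

```text
time_s: 10.12
tool_pos: [400.7, -32.0, 107.5]
ee_rot: [-179.6, 0.3, 5.1]
wrist_force: [-0.2, 0.1, -1.4]
grip_width: 48.1
finger_force: 62.3
```

Emit:
inch_along(plan=[30,0,0,0,0,0,0,30,0,0,0,0,0,0,30,0,0,0,0,0,0])

```text
time_s: 10.37
tool_pos: [403.6, -34.6, 108.1]
ee_rot: [-179.7, 0.1, 5.5]
wrist_force: [-0.1, 0.3, -0.6]
grip_width: 48.0
finger_force: 62.4
```

```bash
python3 go.py s -160 0 75
```

```text
local [-162.9    1.7  108.1] yaw [-1.7971e+02  1.4000e-01  5.5000e+00] F [-0.1  0.3 -0.6] 48.0 62.3670494556427 10.3667
d [ 3.   1.8 33.1] rv [-0.29  0.14  0.3 ]
world [406.65849622 -36.00121283]
```

Careful with the scale: shifts go in units of 100 mm. That gives: 15 mm is 0.15, 46 mm is 0.46.

Emit:
inch_along(plan=[30,0.03,0.02,0.15,-0.2,0.1,0.3,30,0.03,0.02,0.35,-0.2,0.1,0.3,30,0.03,0.02,0.46,-0.2,0.1,0.3,30,0.03,0.02,0.46,-0.2,0.1,0.3,30,0.03,0.02,0.46,-0.2,0.1,0.3])

```text
time_s: 10.78
tool_pos: [406.5, -36.8, 62.1]
ee_rot: [-179.9, 0.1, 5.0]
wrist_force: [0.8, -0.2, -1.2]
grip_width: 48.6
finger_force: 62.4
```

```bash
python3 go.py s -160 0 57
```

Run:
```python
from fit import *
import go
a=np.radians(5.2)
for n in('top','scene'):
    d=get(n); P=cloud(d); X,Y,Z=[np.nan_to_num(P[...,i],nan=-999) for i in range(3)]
    m=masks(d)['ora']&(X>380)&(X<540)&(Y<40)&(Y>-90)&(Z<85); print(n,m.sum(),np.median(P[m],0) if m.sum() else '')
    if m.sum()>20: rect(d,m,72,'sheath')
    b=(100,235,260,400) if n=='top' else (140,240,260,400)
    cv2.imwrite(f'pics/a_{n}.png',cv2.resize(d['img'][b[0]:b[1],b[2]:b[3]],None,fx=4.2,fy=4.2,interpolation=cv2.INTER_CUBIC)[:,:,::-1])
```

```bash
python3 -c "
import cv2,numpy as np
a=cv2.imread('pics/a_top.png');b=cv2.imread('pics/a_scene.png');h=min(len(a),len(b));cv2.imwrite('pics/ab.png',cv2.resize(np.hstack([a[-h:],b[-h:]]),None,fx=.68,fy=.68))"
```

```text
local [-160.2   -0.8   62.1] yaw [-1.799e+02  1.000e-01  5.040e+00] F [ 0.8 -0.2 -1.2] 48.6 62.40379214286804 10.7833
d [ 0.2 -0.8  5.1] rv [-0.1   0.1  -0.16]
world [406.65849622 -36.00121283]
top 86 [477.40990726 -39.76279819  71.3146121 ]
sheath [471.8 -35.4] [42.4 49.1] 5.8 mom [[474.  -43.8]]
scene 121 [416.02097371 -36.92182877  71.54438256]
sheath [414.1 -45.2] [34.5 83.1] 58.6 mom [[412.6 -43.2]]
```

View pics/ab.png

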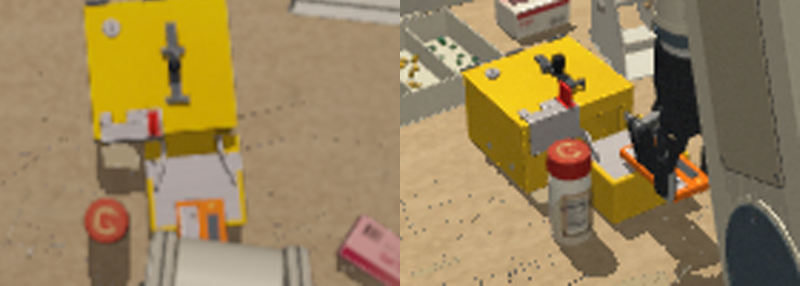

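The left half shows the sheath's nose over the ledge at (203,220), about 2.5 mm right of the ledge's centreline at (198,225). This agrees with the tab contact, so the safe's y becomes -20.2. The right half shows the sheath level and clear of the jar.

```bash
echo 'O=np.array([566.,-20.2])' > pose.txt; python3 go.py s -140 0 57.2
```

```text
local [-159.5   -1.9   63. ] yaw [-1.7992e+02 -4.0000e-02  5.0500e+00] F [-0.1  0.4 -0.3] 48.3 62.403995990753174 10.8833
d [19.5 -2.   5.8] rv [-0.08 -0.04 -0.15]
world [426.57618419 -32.88856123]
```

Emit:
inch_along(plan=[30,0.05,-0.02,0.03,0,0,-0.15,30,0.15,-0.02,0.06,0,0,-0.15,30,0.25,-0.02,0.065,0,0,-0.15,30,0.32,-0.02,0.065,0,0,-0.15,30,0.38,-0.02,0.065,0,0,-0.15,30,0.42,-0.02,0.065,0,0,-0.15,30,0.42,-0.02,0.065,0,0,-0.15])

```text
time_s: 11.47
tool_pos: [449.8, -30.2, 56.3]
ee_rot: [-179.9, -0.1, 5.3]
wrist_force: [0.1, -0.2, -1.2]
grip_width: 48.3
finger_force: 62.4
```

```bash
python3 go.py s -117 0 56.2
```

```text
local [-116.6    0.6   56.3] yaw [-1.7993e+02 -8.0000e-02  5.2700e+00] F [ 0.1 -0.2 -1.2] 48.3 62.3947012424469 11.4667
d [-0.4  0.6  0.1] rv [-0.07 -0.08  0.07]
world [449.48152536 -30.80401188]
```

Emit:
inch_along(plan=[30,0,0,0,0,0,0,30,0,0,0,0,0,0])

```text
time_s: 11.63
tool_pos: [447.9, -30.2, 56.1]
ee_rot: [-179.9, 0.0, 5.2]
wrist_force: [-0.7, -0.6, -1.9]
grip_width: 48.3
finger_force: 62.4
```

```bash
python3 go.py s -100 0 56.2
```

```text
local [-118.5    0.7   56.1] yaw [-1.7991e+02  4.0000e-02  5.2500e+00] F [-0.7 -0.6 -1.9] 48.3 62.39314913749695 11.6333
d [18.5  0.8 -0.1] rv [-0.09  0.04  0.05]
world [466.41156014 -29.26325802]
```

Scaled: 12 mm is 0.12, 18 mm is 0.18.

Emit:
inch_along(plan=[30,0.04,0.005,0,0,0,0,30,0.08,0.005,0,0,0,0,30,0.12,0.005,0,0,0,0,30,0.16,0.005,0,0,0,0,30,0.18,0.005,0,0,0,0,30,0.18,0.005,0,0,0,0])

```text
time_s: 12.13
tool_pos: [467.2, -29.1, 56.2]
ee_rot: [-179.9, -0.1, 5.3]
wrist_force: [-0.6, 0.0, -0.1]
grip_width: 48.2
finger_force: 62.4
```

```bash
python3 go.py s -80 0 56.2
```

```text
local [-99.2   0.1  56.2] yaw [-1.7992e+02 -5.0000e-02  5.2500e+00] F [-0.6  0.  -0.1] 48.2 62.39407181739807 12.1333
d [19.2  0.1  0. ] rv [-0.08 -0.05  0.05]
world [486.32924811 -27.45060642]
```

No lateral force in the throat. Continuing into the slot.

Scaled: 27 mm is 0.27, 24 mm is 0.24.

Emit:
inch_along(plan=[30,0.04,0,0,0,0,0,30,0.08,0,0,0,0,0,30,0.12,0,0,0,0,0,30,0.16,0,0,0,0,0,30,0.2,0,0,0,0,0,30,0.24,0,0,0,0,0,30,0.27,0,0,0,0,0,30,0.27,0,0,0,0,0])

```text
time_s: 12.8
tool_pos: [494.2, -26.6, 56.2]
ee_rot: [-179.9, -0.1, 5.3]
wrist_force: [-0.1, -0.4, -1.3]
grip_width: 48.1
finger_force: 62.4
```

```bash
python3 go.py s -70 0 56.2
```

```text
local [-72.    0.1  56.2] yaw [-1.7992e+02 -6.0000e-02  5.2500e+00] F [-0.1 -0.4 -1.3] 48.1 62.39491581916809 12.8
d [2.  0.1 0. ] rv [-0.08 -0.06  0.05]
world [496.2880921  -26.54428061]
```

The sheath's nose is through the slot. Now I'll release it, rise, go behind the tail and close.

Scaled: -40 mm is -0.4, -32 mm is -0.32.

Emit:
inch_along(plan=[58,0,0,0,0,0,0,58,0,0,0,0,0,0,58,0,0,0,0,0,0,58,0,0,0,0,0,0,58,0,0,-0.2,0,0,0,58,0,0,-0.4,0,0,0,58,-0.32,0,-0.4,0,0,0,58,-0.32,0,-0.4,0,0,0])

```text
time_s: 13.47
tool_pos: [456.7, -29.6, 96.3]
ee_rot: [-179.9, 0.2, 5.2]
wrist_force: [-1.9, -0.2, -0.9]
grip_width: 58.0
finger_force: 0.0
```

Emit:
inch_along(plan=[0,0,0,0,0,0,0,0,0,0,0,0,0,0,0,0,0,0,0,0,0,0,0,0,0,0,0,0,0,0,0,0,0,0,0,0,0,0,0,0,0,0])

```text
time_s: 13.97
tool_pos: [461.7, -29.6, 95.9]
ee_rot: [-179.9, 0.0, 5.2]
wrist_force: [0.2, -0.9, 0.5]
grip_width: -0.3
finger_force: 0.0
```

```bash
python3 go.py s -104 0 58
```

Run:
```python
from fit import *
import go
d=get('scene'); P=cloud(d); X,Y,Z=[np.nan_to_num(P[...,i],nan=-999) for i in range(3)]
m=masks(d)['ora']&(X>380)&(X<600)&(Y<40)&(Y>-90)&(Z<85)&(Z>45); q=P[m]-[*go.O,0]; a=np.radians(5.2); L=np.c_[q[:,0]*np.cos(a)+q[:,1]*np.sin(a),-q[:,0]*np.sin(a)+q[:,1]*np.cos(a),q[:,2]]; print(len(L),np.percentile(L,[2,50,98],axis=0).round(1))
```

```text
local [-1.047e+02  1.000e-01  9.590e+01] yaw [-179.91    0.      5.25] F [ 0.2 -0.9  0.5] -0.3 0.0 13.9667
d [ 0.7  0.2 37.9] rv [-0.09  0.    0.05]
world [462.42802254 -29.62578834]
137 [[-84.1 -24.8  57.7]
 [-61.4  -2.5  64.3]
 [  0.   25.3  68.5]]
```

Emit:
inch_along(plan=[0,0,0,0.15,0,0,0,0,0,0,0.32,0,0,0,0,0,0,0.38,0,0,0,0,0,0,0.38,0,0,0,0,0.06,0,0.38,0,0,0,0,0.12,0,0.38,0,0,0,0,0.18,0,0.38,0,0,0,0,0.24,0,0.38,0,0,0])

```text
time_s: 14.68
tool_pos: [486.7, -27.4, 58.9]
ee_rot: [-179.9, -0.1, 5.2]
wrist_force: [-0.5, -0.1, 0.1]
grip_width: -0.1
finger_force: 0.4
```

```bash
python3 go.py
```

```text
local [-79.7   0.1  58.9] yaw [-1.7993e+02 -8.0000e-02  5.2500e+00] F [-0.5 -0.1  0.1] -0.1 0.42788957318407483 14.6833
```

Emit:
inch_along(plan=[0,0.06,0,0,0,0,0,0,0.12,0,0,0,0,0,0,0.18,0,0,0,0,0,0,0.24,0,0,0,0,0,0,0.3,0,0,0,0,0,0,0.36,0,0,0,0,0,0,0.4,0,0,0,0,0,0,0.4,0,0,0,0,0])

```text
time_s: 15.35
tool_pos: [526.3, -23.7, 58.2]
ee_rot: [-179.9, -0.1, 5.2]
wrist_force: [-0.3, 0.1, -0.2]
grip_width: 0.0
finger_force: 0.2
```

```bash
python3 go.py
```

```text
local [-39.8   0.1  58.2] yaw [-1.7992e+02 -6.0000e-02  5.2500e+00] F [-0.3  0.1 -0.2] 0.0 0.17014220589771867 15.35
```

Scaled: 14 mm is 0.14, 10 mm is 0.1.

Emit:
inch_along(plan=[0,0.05,0,0,0,0,0,0,0.1,0,0,0,0,0,0,0.14,0,0,0,0,0,0,0.14,0,0,0,0,0,0,0.14,0,0,0,0,0])

```text
time_s: 15.77
tool_pos: [539.4, -22.4, 58.2]
ee_rot: [-179.9, -0.0, 5.2]
wrist_force: [-0.5, 1.0, 0.4]
grip_width: -0.1
finger_force: 0.2
```

```bash
python3 go.py
```

Run:
```python
from fit import *
import go
a=np.radians(5.2)
for n in('scene','top'):
    d=get(n); P=cloud(d); X,Y,Z=[np.nan_to_num(P[...,i],nan=-999) for i in range(3)]
    m=masks(d)['ora']&(X>400)&(X<600)&(Y<35)&(Y>-90)&(Z<105); q=P[m]-[*go.O,0]; L=np.c_[q[:,0]*np.cos(a)+q[:,1]*np.sin(a),-q[:,0]*np.sin(a)+q[:,1]*np.cos(a),q[:,2]]; print(n,len(L),L[:6].round(0).tolist())
```

```text
local [-26.7   0.2  58.2] yaw [-1.7992e+02 -2.0000e-02  5.2400e+00] F [-0.5  1.   0.4] -0.1 0.17775931977666914 15.7667
scene 15 [[29.0, 33.0, 91.0], [-12.0, 11.0, 72.0], [-9.0, 17.0, 68.0], [-9.0, 13.0, 67.0], [-11.0, 11.0, 68.0], [-3.0, 24.0, 65.0]]
top 0 []
```

Emit:
inch_along(plan=[0,0.04,0,0,0,0,0,0,0.08,0,0,0,0,0,0,0.08,0,0,0,0,0,0,0.08,0,0,0,0,0])

```text
time_s: 16.2
tool_pos: [547.2, -21.7, 58.0]
ee_rot: [-179.9, -0.0, 5.2]
wrist_force: [-0.5, 0.1, -0.1]
grip_width: 0.0
finger_force: 0.4
```

```bash
python3 go.py
```

Run:
```python
from fit import *
import go
a=np.radians(5.2)
for n in('scene',):
    d=get(n); P=cloud(d); X,Y,Z=[np.nan_to_num(P[...,i],nan=-999) for i in range(3)]
    m=masks(d)['ora']&(X>400)&(X<600)&(Y<35)&(Y>-90)&(Z<105); q=P[m]-[*go.O,0]; L=np.c_[q[:,0]*np.cos(a)+q[:,1]*np.sin(a),-q[:,0]*np.sin(a)+q[:,1]*np.cos(a),q[:,2]]; print(n,len(L),L.round(0).tolist())
```

```text
local [-18.8   0.2  58. ] yaw [-1.7991e+02 -1.0000e-02  5.2400e+00] F [-0.5  0.1 -0.1] 0.0 0.4065359034575522 16.2
scene 16 [[31.0, 31.0, 90.0], [21.0, 19.0, 91.0], [18.0, 21.0, 89.0], [2.0, 6.0, 66.0], [-2.0, 16.0, 68.0], [-6.0, 15.0, 70.0], [-3.0, 9.0, 66.0], [-3.0, 24.0, 68.0], [-1.0, 19.0, 65.0], [-5.0, 18.0, 67.0], [-7.0, 16.0, 67.0], [-6.0, 11.0, 65.0], [-2.0, 23.0, 63.0], [-8.0, 23.0, 67.0], [-4.0, 17.0, 62.0], [-6.0, 15.0, 62.0]]
```

Create look.py:
```python
from fit import *
import go
a=np.radians(5.2)
d=get('scene'); P=cloud(d); X,Y,Z=[np.nan_to_num(P[...,i],nan=-999) for i in range(3)]
m=masks(d)['ora']&(X>400)&(X<600)&(Y<35)&(Y>-90)&(Z<105); q=P[m]-[*go.O,0]; L=np.c_[q[:,0]*np.cos(a)+q[:,1]*np.sin(a),-q[:,0]*np.sin(a)+q[:,1]*np.cos(a),q[:,2]]; L=L[L[:,2]<82]; print(len(L),L.round(0).tolist())
```

```text
(no output)
```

Emit:
inch_along(plan=[0,0.03,0,0,0,0,0,0,0.05,0,0,0,0,0,0,0.07,0,0,0,0,0,0,0.07,0,0,0,0,0])

```text
time_s: 16.58
tool_pos: [552.2, -21.2, 57.3]
ee_rot: [-179.9, 0.2, 5.3]
wrist_force: [-9.3, -0.7, -3.7]
grip_width: -0.1
finger_force: 0.0
```

```bash
python3 go.py; python3 look.py
```

```text
local [-13.8   0.3  57.3] yaw [-179.9     0.23    5.26] F [-9.3 -0.7 -3.7] -0.1 0.0 16.5833
11 [[-0.0, 11.0, 65.0], [2.0, 21.0, 64.0], [-1.0, 19.0, 65.0], [-3.0, 17.0, 65.0], [-0.0, 11.0, 62.0], [-3.0, 24.0, 65.0], [-4.0, 21.0, 64.0], [-1.0, 16.0, 60.0], [0.0, 11.0, 58.0], [-2.0, 9.0, 58.0], [-3.0, 17.0, 58.0]]
```

Emit:
inch_along(plan=[0,-0.1,0,0,0,0,0,0,-0.4,0,0,0,0,0,0,-0.75,0,-0.2,0,0,0,0,-0.75,0,-0.5,0,0,0,0,-0.75,0,-0.5,0,0,0])

```text
time_s: 17.05
tool_pos: [479.9, -28.2, 111.8]
ee_rot: [-180.0, -0.3, 5.2]
wrist_force: [1.7, -0.3, 1.0]
grip_width: -0.1
finger_force: 0.0
```

```bash
python3 look.py
```

Run:
```python
from h import *
t=get('top')['img'][145:215,285:365]; s=get('scene')['img'][155:215,290:360]
s=cv2.resize(s,(400,343),interpolation=cv2.INTER_CUBIC); t=cv2.resize(t,(392,343),interpolation=cv2.INTER_CUBIC)
cv2.imwrite('pics/f1.png',np.hstack([t,s])[:,:,::-1])
```

```text
0 []
```

View pics/f1.png

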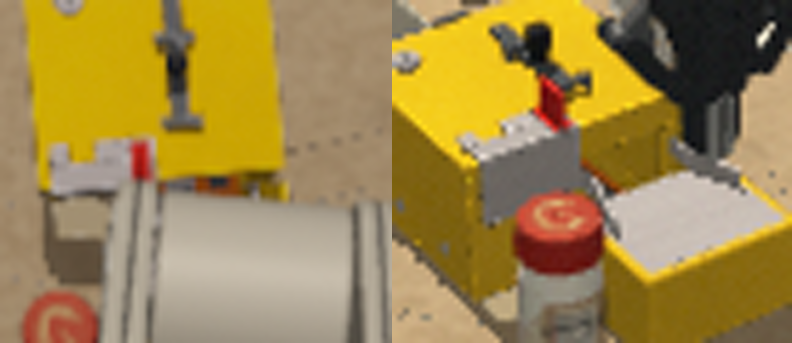

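The left half shows a sliver of orange and blade at (215,183), just ahead of the front wall. The right half shows a dark orange sliver at (600,175) down in the cut-away. I'll check its depth to see whether it has dropped.

Run:
```python
from m import *
import go
a=np.radians(5.2)
for n,b in(('top',(178,186,322,340)),('scene',(180,192,320,334))):
    d=get(n); P=cloud(d); h=cv2.cvtColor(d['img'],cv2.COLOR_RGB2HSV).astype(int)
    m=np.zeros(h.shape[:2],bool); m[b[0]:b[1],b[2]:b[3]]=1; m&=(h[...,0]>=3)&(h[...,0]<=17)&(h[...,1]>140)
    q=P[m]-[*go.O,0]; L=np.c_[q[:,0]*np.cos(a)+q[:,1]*np.sin(a),-q[:,0]*np.sin(a)+q[:,1]*np.cos(a),q[:,2]]; print(n,L.round(0).tolist())
```

```text
top [[2.0, -1.0, 18.0], [2.0, -4.0, 15.0], [1.0, -7.0, 14.0], [0.0, -19.0, 14.0], [-0.0, -22.0, 17.0], [-0.0, -25.0, 15.0], [-1.0, -1.0, 12.0], [-1.0, -4.0, 14.0], [-2.0, -7.0, 14.0], [-3.0, -19.0, 20.0], [-3.0, -22.0, 11.0], [-3.0, -25.0, 15.0], [-4.0, -1.0, 13.0], [-5.0, -3.0, 16.0], [-5.0, -6.0, 16.0], [-5.0, -10.0, 16.0], [-6.0, -13.0, 17.0], [-5.0, -16.0, 9.0], [-6.0, -19.0, 14.0], [-6.0, -22.0, 15.0], [-6.0, -25.0, 13.0], [-44.0, 5.0, 412.0], [-9.0, -18.0, 14.0], [-9.0, -22.0, 14.0], [-10.0, -25.0, 16.0]]
scene [[66.0, -20.0, 14.0], [64.0, -22.0, 14.0], [57.0, -18.0, 15.0], [60.0, -24.0, 11.0], [52.0, -18.0, 14.0], [50.0, -21.0, 14.0], [44.0, -17.0, 15.0], [44.0, -21.0, 13.0], [38.0, -21.0, 13.0], [35.0, -23.0, 13.0], [30.0, -20.0, 14.0], [-74.0, 80.0, 107.0], [-75.0, 77.0, 107.0], [-73.0, 72.0, 104.0], [-77.0, 71.0, 106.0], [-16.0, 29.0, 55.0], [-76.0, 81.0, 106.0], [-79.0, 80.0, 107.0], [-80.0, 77.0, 106.0], [-82.0, 75.0, 107.0], [-83.0, 72.0, 106.0], [-81.0, 84.0, 106.0], [-84.0, 83.0, 107.0], [-87.0, 81.0, 108.0], [-87.0, 78.0, 107.0], [-89.0, 76.0, 107.0], [-89.0, 72.0, 106.0]]
```

The sheath's top lies at z 14 mm (floor 4 + 10) in both views, so it is flat on the safe's floor. Now I'll shut the shutter.

```bash
python3 go.py s 9 62 135
```

```text
local [-8.670e+01  1.000e-01  1.079e+02] yaw [-1.7992e+02 -3.0000e-02  5.2500e+00] F [-0.2  0.   0.1] -0.2 0.0 17.3
d [ 95.7 -61.9 -27. ] rv [-0.08 -0.03  0.05]
world [569.34373962  42.36052594]
```

Scaled: 96 mm is 0.96, -62 mm is -0.62.

Emit:
inch_along(plan=[0,0,0,-0.27,0,0,0,0,0.96,-0.62,-0.27,0,0,0,0,0.96,-0.62,-0.27,0,0,0,0,0.96,-0.62,-0.27,0,0,0,0,0.96,-0.62,-0.27,0,0,0,0,0.96,-0.62,-0.27,0,0,0,0,0.96,-0.62,-0.27,0,0,0])

```text
time_s: 17.88
tool_pos: [568.3, 42.5, 133.9]
ee_rot: [-179.9, 0.2, 5.3]
wrist_force: [0.1, -0.5, -0.7]
grip_width: 0.2
finger_force: 0.0
```

```bash
python3 go.py s 9 62 101
```

```text
local [  7.9  62.2 133.9] yaw [-1.7991e+02  1.5000e-01  5.2800e+00] F [ 0.1 -0.5 -0.7] 0.2 0.0 17.8833
d [ 1.2  0.3 32.9] rv [-0.09  0.15  0.08]
world [569.34373962  42.36052594]
```

Emit:
inch_along(plan=[0,0.01,0,0.15,0,0,0,0,0.01,0,0.33,0,0,0,0,0.01,0,0.33,0,0,0,0,0.01,0.08,0.33,0,0,0,0,0.01,0.16,0.33,0,0,0,0,0.01,0.24,0.33,0,0,0,0,0.01,0.32,0.33,0,0,0,0,0.01,0.32,0.33,0,0,0])

```text
time_s: 18.55
tool_pos: [573.6, 8.9, 102.9]
ee_rot: [-179.9, -0.1, 5.2]
wrist_force: [0.6, 0.8, 0.6]
grip_width: -0.0
finger_force: 0.0
```

```bash
python3 go.py
```

```text
local [ 10.2  28.3 102.9] yaw [-1.7994e+02 -7.0000e-02  5.1600e+00] F [0.6 0.8 0.6] -0.0 0.0 18.55
```

Scaled: 33 mm is 0.33, 31 mm is 0.31.

Emit:
inch_along(plan=[0,0,0.06,0,0,0,0,0,0,0.12,0,0,0,0,0,0,0.18,0,0,0,0,0,0,0.24,0,0,0,0,0,0,0.28,0,0,0,0,0,0,0.31,0,0,0,0,0,0,0.33,0,0,0,0,0,0,0.33,0,0,0,0])

```text
time_s: 19.22
tool_pos: [576.4, -22.6, 102.2]
ee_rot: [-179.9, -0.0, 5.2]
wrist_force: [-0.6, 0.7, 0.3]
grip_width: -0.1
finger_force: 0.0
```

```bash
python3 go.py
```

```text
local [ 10.1  -3.3 102.2] yaw [-1.7993e+02 -2.0000e-02  5.2300e+00] F [-0.6  0.7  0.3] -0.1 0.0 19.2167
```

Emit:
inch_along(plan=[0,0,0.02,0,0,0,0,0,0,0.04,0,0,0,0,0,0,0.05,0,0,0,0,0,0,0.05,0,0,0,0])

```text
time_s: 19.55
tool_pos: [576.7, -26.9, 102.1]
ee_rot: [-179.9, -0.0, 5.2]
wrist_force: [-0.0, 2.1, 0.3]
grip_width: -0.1
finger_force: 1.3
```

```bash
python3 go.py
```

```text
local [ 10.   -7.7 102.1] yaw [-179.89   -0.      5.23] F [-0.   2.1  0.3] -0.1 1.2503936584107578 19.55
```

Scaled: 3 mm is 0.03, 2 mm is 0.02.

Emit:
inch_along(plan=[0,0,0.01,0,0,0,0,0,0,0.02,0,0,0,0,0,0,0.03,0,0,0,0,0,0,0.03,0,0,0,0])

```text
time_s: 19.88
tool_pos: [576.7, -27.6, 102.1]
ee_rot: [-179.7, 0.0, 5.2]
wrist_force: [-0.6, 15.6, 1.2]
grip_width: 0.0
finger_force: 7.9
```

```bash
python3 go.py
```

```text
local [ 10.   -8.4 102.1] yaw [-1.7971e+02  2.0000e-02  5.1900e+00] F [-0.6 15.6  1.2] 0.0 7.918380679911934 19.8833
```

The shutter is shut against its stop (15.6 N). Next I'll back off, rise, and go behind the knob.

Emit:
inch_along(plan=[0,0,-0.06,0,0,0,0,0,0,-0.06,0,0,0,0,0,0,-0.06,-0.3,0,0,0,0,0,-0.06,-0.3,0,0,0,0,0.84,-0.2,-0.3,0,0,0,0,0.84,-0.2,-0.3,0,0,0,0,0.84,-0.2,-0.3,0,0,0,0,0.84,-0.2,-0.3,0,0,0])

```text
time_s: 20.55
tool_pos: [660.7, -2.6, 131.9]
ee_rot: [-180.0, -0.1, 5.3]
wrist_force: [-0.6, 0.4, -0.4]
grip_width: -0.1
finger_force: 0.0
```

```bash
python3 go.py s 93 11 104
```

```text
local [ 95.9   9.  131.9] yaw [-1.7996e+02 -9.0000e-02  5.2900e+00] F [-0.6  0.4 -0.4] -0.1 0.0 20.55
d [-3.  -2.  27.9] rv [-0.04 -0.09  0.09]
world [657.62029069  -0.81644166]
```

Scaled: 28 mm is 0.28, -26 mm is -0.26.

Emit:
inch_along(plan=[0,0,-0.02,0.15,0,0,0,0,0,-0.02,0.28,0,0,0,0,0,-0.02,0.28,0,0,0,0,-0.08,-0.02,0.28,0,0,0,0,-0.14,-0.02,0.28,0,0,0,0,-0.2,-0.02,0.28,0,0,0,0,-0.26,-0.02,0.28,0,0,0,0,-0.26,-0.02,0.28,0,0,0])

```text
time_s: 21.22
tool_pos: [631.5, -3.1, 104.8]
ee_rot: [-179.9, 0.0, 5.2]
wrist_force: [-0.6, 0.2, -0.1]
grip_width: -0.4
finger_force: 0.0
```

```bash
python3 go.py
```

```text
local [ 66.8  11.1 104.8] yaw [-1.7992e+02  1.0000e-02  5.2400e+00] F [-0.6  0.2 -0.1] -0.4 0.0 21.2167
```

Scaled: -6 mm is -0.06, -4 mm is -0.04.

Emit:
inch_along(plan=[0,-0.02,0,0,0,0,0,0,-0.04,0,0,0,0,0,0,-0.06,0,0,0,0,0,0,-0.06,0,0,0,0,0])

```text
time_s: 21.55
tool_pos: [628.9, -3.3, 105.1]
ee_rot: [-179.9, -0.3, 5.2]
wrist_force: [5.8, 0.9, -2.8]
grip_width: -0.0
finger_force: 3.2
```

```bash
python3 go.py
```

```text
local [ 64.2  11.1 105.1] yaw [-179.94   -0.31    5.24] F [ 5.8  0.9 -2.8] -0.0 3.1628713254758622 21.55
```

Emit:
inch_along(plan=[0,-0.02,0,0,0,0,0,0,-0.02,0,0,0,0,0,0,-0.02,0,0,0,0,0])

```text
time_s: 21.8
tool_pos: [628.6, -3.4, 105.3]
ee_rot: [-179.9, -0.5, 5.2]
wrist_force: [11.2, 1.3, -5.2]
grip_width: -0.2
finger_force: 5.5
```

```bash
python3 go.py
```

```text
local [ 63.9  11.1 105.3] yaw [-179.95   -0.49    5.24] F [11.2  1.3 -5.2] -0.2 5.537845890212338 21.8
```

Emit:
inch_along(plan=[0,0.08,0,0,0,0,0,0,0.08,0,0,0,0,0,0,0.08,0,-0.3,0,0,0,0,0.08,0,-0.6,0,0,0,0,0.08,0,-1,0,0,0,0,-1.6,2.4,-1,0,0,0,0,-1.6,2.4,-1,0,0,0,0,-1.6,2.4,-1,0,0,0])

```text
time_s: 22.47
tool_pos: [569.7, -112.0, 204.7]
ee_rot: [-179.9, -0.0, 5.4]
wrist_force: [0.0, -0.9, -0.2]
grip_width: -0.3
finger_force: 0.0
```

Emit:
inch_along(plan=[0,-1.1,2,0,0,0,0,0,-1.1,2,0,0,0,0,0,-1.1,2,0,0,0,0,0,-1.1,2,0,0,0,0,0,-1.1,2,0,0,0,0])

```text
time_s: 22.88
tool_pos: [485.6, -303.7, 203.6]
ee_rot: [-179.9, 0.1, 5.3]
wrist_force: [1.1, -0.2, 0.1]
grip_width: 0.2
finger_force: 0.0
```

Run:
```python
from fit import *
import go
a=np.radians(5.2)
loc=lambda p:np.round([(p[0]-go.O[0])*np.cos(a)+(p[1]-go.O[1])*np.sin(a),-(p[0]-go.O[0])*np.sin(a)+(p[1]-go.O[1])*np.cos(a),p[2]],1)
for n in('top','scene'):
    d=get(n); P=cloud(d); X,Y,Z=[np.nan_to_num(P[...,i],nan=-999) for i in range(3)]; reg=(X>440)&(X<730)&(Y>-90)&(Y<110); M=masks(d)
    V=cv2.cvtColor(d['img'],cv2.COLOR_RGB2HSV)[...,2]
    k=reg&(V<70)&(Z>106)&(Z<125)&(X>560); print(n,'knob',k.sum(),P[k].mean(0))
    k=reg&M['red']&(Z>100)&(Z<125)&(X>545)&(Y<40); print('tab',k.sum(),P[k].mean(0))
    j=(X>420)&(X<520)&(Y>30)&(Y<100)&(Z>98)&(Z<115); rect(d,j,106,n+' jar')
    if n=='top': rect(d,M['pink']&(X<480)&(Y<-180)&(Z<60),30,'carton'); rect(d,(abs(X-535)<45)&(abs(Y+360)<45)&(Z>8)&(Z<50),24,'tin')
```

```bash
python3 go.py
```

```text
top knob 13 [608.35109003  -6.59272761 114.10394707]
tab 12 [573.64491027 -44.82684634 114.54051682]
top jar [472.1  61.2] [44.9 42.1] 0.2 mom [[472.   60.8]]
carton [ 439.4 -223.3] [78.3 52.3] 56.3 mom [[ 439.2 -222.9]]
tin [ 551.7 -358. ] [53.5 40.7] 68.2 mom [[ 551.8 -357.4]]
scene knob 17 [607.35657982  -3.80821041 112.52939506]
tab 20 [574.79573804 -41.95414575 109.5809005 ]
scene jar [467.2  65.7] [42.9 54. ] 61.7 mom [[467.5  65.8]]
local [-107.1 -278.3  203.7] yaw [-1.7995e+02  7.0000e-02  4.9300e+00] F [ 0.2  1.  -0.5] 0.1 0.0 22.9833
```

The knob, tab, jar and carton all read as they did at the start. The tin's 2 mm change is due to the arm partly covering it. Handing in.

```bash
python3 -c "
from cell import manip; print(manip.hand_in())"
```

```text
the job is handed in; nothing more can be done
None
```

The job is handed in: the sheath lies flat on the floor of the safe, the shutter is shut against its stop, and the keeper is pushed fully home. The jar and carton read unmoved, the tin agrees to within 2 mm while partly hidden by the arm, and I did not re-measure the pliers, though the arm never went near them.

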